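# Fill a measuring cup at a push-paddle nut dispenser and hold the paddle in

### The arm

A 6-joint arm with a two-finger parallel gripper is mounted at the origin on a cart in front of the work surface, level with it; the furniture and walls round the work are solid. World frame = base frame: x ahead of the robot, y to its left, z up, the work surface at z = 0. Lengths are in mm, angles in rad, forces in N, time in s.
With the tool pointing down it reaches from about 350 to 875 mm from the base axis. Payload 4.2 kg.
Tool frame: the origin (TCP) lies at the very end of the fingers, on their centre line; the grasp point (between the pads) lies 19 mm behind it (pinch_z is the distance from the TCP to the grasp point, in mm); z points along the fingers, y is the line along which they close (so a half turn about z gives the same grasp; the last joint's range is limited). The gripper opens to 85 mm and grips with 20 to 120 N. Pads are 22 mm wide; open, the fingers measure 114 mm over their backs; the gripper's body (76 mm by 85 mm) begins 54 mm behind the grasp point. The pads swing forward as they close: fully open they stand 13 mm farther back than shut.
Start: joints at [1.366, 0.385, 0.008, 0, -1.194, -0.259], TCP at [279.56, 558.968, 231.312] pointing down, gripper open.
Joint ranges: [-3.14, 3.14], [-1.21, 2.06], [-1.07, 1.41], [-3.16, 2.05], [-2.99, -0.16], [-3.1, 3.1]. Speed limits (rad/s): [2.79, 2.79, 3.14, 3.14, 3.14, 3.14].

### API

Orientations are given as a unit quaternion [x, y, z, w].
In Python, from bench import * gives the robot as it stands.
- The arm moves only by the tool arm_command, never from a script. Its argument "steps" is one flat list of numbers, 4 for each row, row after row: the shift along the tool's x, y, z in m, then the turn about the tool's z in rad. In form: [tx, ty, tz, roll, tx, ty, tz, roll, ...]. A call has 1 to 20 rows; each row shifts and turns the commanded pose from where the row before left it, along the tool's axes as they then stand; what a row does not reach is not made up. A row lasts 1/8 s, in which the tool goes at most 62.5 mm and 10.7 degrees, less where a joint would pass 70% of its speed; a pose out of reach is approached as far as the arm can. A call with a gripper value outside its range is refused whole. "grip" is the finger opening in m, from 0 to 0.0854, set as the call begins (left out, the last holds). The fingers move at their own pace and stop on an object; the grip force is fixed at half the most. Time passes only in rows, so rows that do not move let the fingers close. It gives the time, the measured TCP pose, the force, the opening and the grip force at its end, in the units of the state.
- read_state(): the state, without advancing time (a new reading comes with each control period).
- get_image(name): name is "side" or "top"; returns the picture (384x512x3 uint8, red, green, blue); there is no depth.
- get_calibration(name): a dict with "camera_matrix" (3x3 intrinsics, pixels), "cam_to_world" (4x4, takes a point from camera to world coordinates). Camera axes: x right, y down, z forward; pixel columns grow to the right and rows downward; lengths in mm; the calibration is good to about 2 mm. A picture is of the moment at which its call begins. get_calibration takes no time and is no camera call.
- job_done(): hands the job in; it is judged then, once.
The state is a dict: "clock": time; "joints": joint angles; "joint_vel": joint speeds; "joint_efforts": joint torques, N m; "position": TCP position; "ee_rot": TCP orientation; "contact_force": force on the tool from outside, world axes, zero at the start; "wrist_torque": the same for the moment, N m; "gripper_width": finger opening in mm; "grasp_force": force on a finger pad.
Only numpy, scipy, OpenCV 4.12 (cv2) and the standard library are available. Lean on these libraries where they do the work, as an engineer would, in place of code of your own. Each camera call takes 0.05 s, during which the arm holds its last target. There are 200 camera calls.

### The job

Take the measuring cup by its handle, hold it upright under the outlet of the nut dispenser and push the spring-loaded paddle in with the side of the cup, so that all three nuts slide down the chute into the cup without any being spilled. Keep the paddle pushed in about 20 mm (two thirds of its travel, never rammed against its stop), pressing it only with the cup, for at least two seconds after the last nut is in. Finish while still holding: the cup in the gripper, off the worktop, the nuts in it and the paddle still about 20 mm in; leave everything else on the worktop where it is.

Things in the scene. Friction and masses are not known exactly. Their poses are not given: they have to be found in the camera images.
- dispenser: White nut dispenser fixed on the worktop, 252 mm tall: foot plate 175 x 104 x 10 mm, column 62 mm wide at the back, on top an open clear-sided chute falling to a hood at the front. Origin: centre of the underside; +x from its front to its back, z up. Foot: x = -85 to +90 mm. Hood: x = -78 to -26 mm, from z = 140 mm up. Below it, before x = +16 mm, are only foot and paddle.
- gate (a joint): Depth in m by which the gate plate in the chute is sunk into the chute floor: 0 shut, 0.036 when the paddle is 20 mm in. The paddle moves it, 1.8 mm per mm of travel, and it rises again when the paddle comes back. The three nuts wait in single file behind it and pass once the paddle is about 11 to 14 mm in.
- outlet (a point): Centre of the downward opening of the hood (about 44 x 28 mm), where the nuts drop: 140 mm above the worktop, at x = -50, y = 0 mm in the dispenser's frame. Same axes as the dispenser.
- paddle (a joint): Travel of the paddle in m: 0 at rest, growing as it is pushed to the dispenser's +x, stop at 0.030. Its spring pushes back with 2 N at rest, 6 N at 20 mm, 8 N at 30 mm. Pushed by the rim of the upright, centred cup, the cup's axis is right under the outlet at 20 mm. Ribs on the foot under the paddle's pointer mark 0, 10, 20 (the long one) and 30 mm.
- paddle_face (a point): Centre of the front face of the paddle, an upright steel plate 58 mm wide and 68 mm tall under the chute, 74 mm above the worktop (the plate spans z = 40 to 108 mm). It moves with the paddle; at rest it is at x = -25 mm in the dispenser's frame; it faces the dispenser's -x.
- cup: Loose round steel measuring cup with a long handle, 0.1 to 0.16 kg, 60 mm tall, outside diameter 90 mm at the rim, 82 mm near the foot, wall 3 mm, floor 4 mm. Origin: centre of the underside; z up; the handle points along -x: a bar 10 mm wide (y) and 18 mm tall, from x = -43 to -155 mm, its middle 45 mm above the underside.
- cup_grip (a point): Grip point in the middle of the handle bar: x = -115, y = 0, z = 45 mm in the cup's frame. Pinch the bar across its 10 mm width (along the cup's y) from above. Axes of the cup.
- cup_rim (a point): Centre of the cup's mouth, 60 mm above its underside.
- nut_0: Loose brown nut, nearly round, about 24 mm across, 12 g, origin at its centre; at the start number 1 in the file behind the gate in the chute.
- nut_1: Loose brown nut, nearly round, about 24 mm across, 12 g, origin at its centre; at the start number 2 in the file behind the gate in the chute.
- nut_2: Loose brown nut, nearly round, about 24 mm across, 12 g, origin at its centre; at the start number 3 in the file behind the gate in the chute.
- mug: Loose bystander: mug with one handle, 80 x 115 x 91 mm, standing; origin at the underside.
- food_tin: Loose bystander: small round food tin, 57 mm across, 72 mm tall; origin at the underside.
- garlic: Loose bystander: garlic bulb, 56 mm; origin at the underside.
- matches: Loose bystander: match box 35 x 52 x 14 mm, lying; origin at the underside.
- salt_mill: Loose bystander: salt shaker, 44 mm across, 90 mm tall; origin at the underside.

How it is judged (in metres and radians):
On the way, in this order (a step that is already met when the one before it is completed fails the run):
1. the cup is held in the fingers, off the worktop, the paddle not yet pressed (contact force between the fingers and cup above 1 N and height (world z) of cup above 0.022 m and angle between cup's own z axis and vertical below 0.3 rad and value of joint paddle below 0.004 m), for 0.2 s.
2. with all three nuts in the held cup, the cup keeps the paddle 15 to 25 mm in for two seconds (contact force between the fingers and cup above 1 N and height (world z) of cup above 0.022 m and angle between cup's own z axis and vertical below 0.3 rad and value of joint paddle between 0.015 and 0.025 m and contact force between cup and dispenser above 1 N and contact force between each of the arm, the fingers and dispenser below 0.5 N and horizontal distance between each of nut_0, nut_1, nut_2 and cup below 0.042 m and z of nut_0 in the frame of cup between 0.005 and 0.056 m and z of nut_1 in the frame of cup between 0.005 and 0.056 m and z of nut_2 in the frame of cup between 0.005 and 0.056 m), for 1.9 s.
At the end, for the whole second after the job is handed in: The fingers hold the cup, its underside more than 22 mm above the worktop and its axis within 17 degrees of upright; all three nuts lie in it; the paddle is 15 to 25 mm in, pressed by the cup alone (the cup pushes with over 1 N, the robot itself does not touch the dispenser) (all of step 2); the arm keeps its last pose, push and grip.
It fails at once if a nut is spilled onto the worktop (height (world z) of any of nut_0, nut_1, nut_2 below 0.02 m).
It fails at once if the paddle is rammed against its stop (value of joint paddle above 0.029 m).
It fails at once if a bystander is moved more than 30 mm (distance of any of mug, food_tin, garlic, matches, salt_mill from where it was at the start of the episode above 0.03 m).
It also fails if it takes over 48 s, if anything falls off the work surface, if the arm or the gripper's body presses on something with over 40 N, if the wrist force passes 120 N, or if a joint passes its speed limit or range.

## Working session

There is one attempt and no reset: what is moved stays moved. The work goes in short steps, Python scripts to look and compute and a tool call to move; the robot and the scene stay as the last step left them, time stands still between calls to the robot, and variables do not carry over. Pictures are saved under pics/ and viewed, at most 10 in all, crops included, and the job is handed in when it is done.

Besides the shell and the picture viewer there is one more tool, called after "Call:" as name(argument=value, ...), one argument or row to a line, values as JSON. arm_command: Moves the arm, as the interface text tells. Its arguments: {"type":"object","properties":{"steps":{"type":"array","items":{"type":"number"}},"grip":{"type":"number"}},"required":["steps"]}

```bash
mkdir -p pics; cat > h.py <<'E'
from bench import *
import numpy as np, cv2
def snap(n,f):
    im=get_image(n); cv2.imwrite(f,cv2.cvtColor(im,cv2.COLOR_RGB2BGR)); return im
def ray(n,u,v):
    c=get_calibration(n);K=np.array(c["camera_matrix"]);T=np.array(c["cam_to_world"])
    d=T[:3,:3]@np.linalg.solve(K,[u,v,1.]);return T[:3,3],d/np.linalg.norm(d)
def onz(n,u,v,z):
    o,d=ray(n,u,v);return o+d*(z-o[2])/d[2]
def proj(n,p):
    c=get_calibration(n);K=np.array(c["camera_matrix"]);T=np.array(c["cam_to_world"])
    q=K@(T[:3,:3].T@(np.array(p,float)-T[:3,3]));return q[:2]/q[2]
E
python3 - <<'E'
from h import *
a=snap("top","pics/t0.png");b=snap("side","pics/s0.png")
for n in("top","side"):print(n,np.round(get_calibration(n)["cam_to_world"],2).tolist(),np.round(get_calibration(n)["camera_matrix"],0).tolist())
s=read_state();print(s["position"],s["ee_rot"],s["clock"])
E
```

```text
top [[-0.0, -1.0, 0.04, 490.01], [-1.0, 0.0, 0.01, -282.52], [-0.01, -0.04, -1.0, 1181.99], [0.0, 0.0, 0.0, 1.0]] [[488.0, 0.0, 246.0], [0.0, 488.0, 194.0], [0.0, 0.0, 1.0]]
side [[1.0, 0.01, -0.05, 587.03], [0.05, -0.54, 0.84, -988.24], [-0.02, -0.84, -0.54, 609.89], [0.0, 0.0, 0.0, 1.0]] [[353.0, 0.0, 258.0], [0.0, 353.0, 194.0], [0.0, 0.0, 1.0]]
[279.36074054 558.5116117  230.34556833] [ 9.73212294e-01 -2.29906243e-01 -1.74842667e-04  9.59056498e-04] 0.1
```

View pics/t0.png

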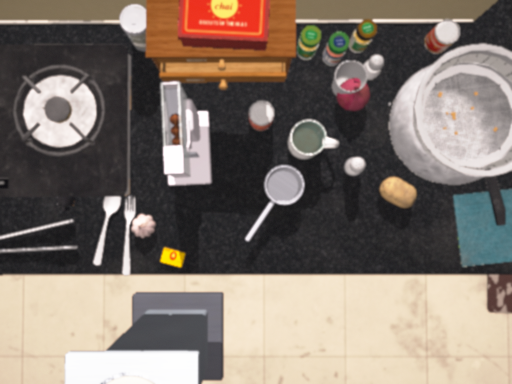

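View pics/s0.png

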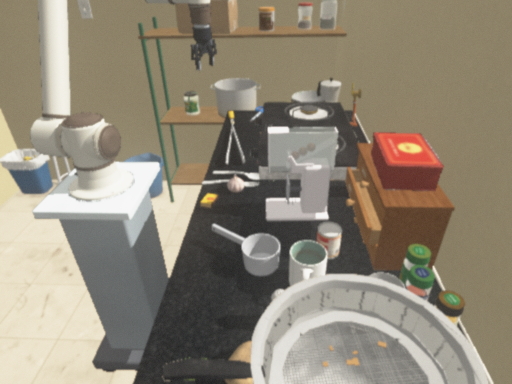

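The top view shows the dispenser foot at about cols 165-212 and rows 111-186, with the hood at (174,160). The cup is at (285,185) and its handle end at (248,240). In the side view the dispenser is at (297,175) and the cup at (261,252). I'll zoom in on both.

```bash
python3 - <<'E'
import cv2,numpy as np
a=cv2.imread("pics/t0.png")[70:260,140:350];b=cv2.imread("pics/s0.png")[115:285,190:360]
a=cv2.resize(a,None,fx=2.85,fy=2.85,interpolation=cv2.INTER_CUBIC)[:540,:598]
cv2.imwrite("pics/t0c.png",a)
cv2.imwrite("pics/s0c.png",cv2.resize(b,None,fx=3.5,fy=3.5,interpolation=cv2.INTER_CUBIC))
E
```

```text
(no output)
```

View pics/t0c.png

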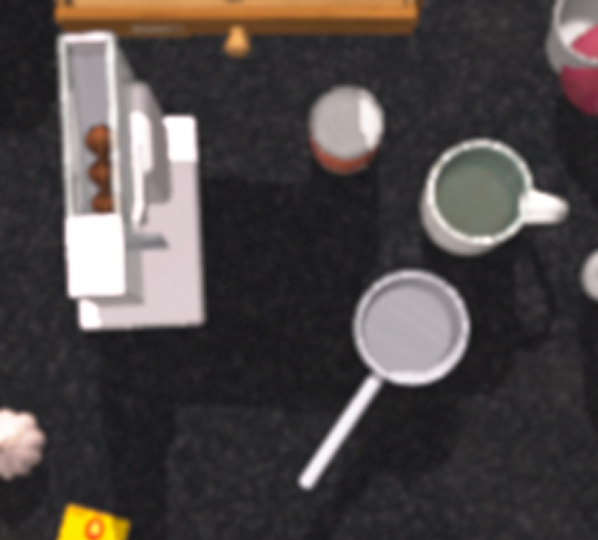

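View pics/s0c.png

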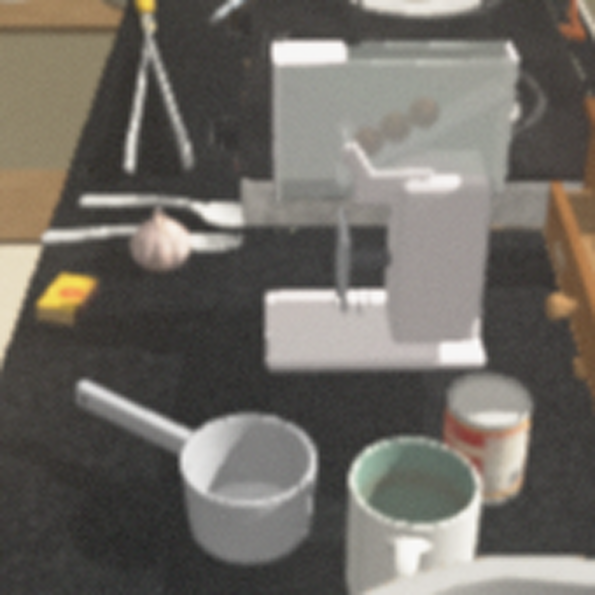

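The crops show the foot corners in the top view: front-left (80,328), front-right (204,324), back-right (196,116). The cup rim is centred at (412,327) and the handle end is at (306,483). Next I'll convert these to world positions.

```bash
python3 - <<'E'
from h import *
t=lambda u,v,z:onz("top",140+u/2.85-.3,70+v/2.85-.3,z)
s=lambda u,v,z:onz("side",190+u/3.5-.3,115+v/3.5-.3,z)
FL,FR,BR=t(80,328,10),t(204,324,10),t(196,116,10)
print("foot",FL,FR,BR,np.linalg.norm(FL-FR),np.linalg.norm(FR-BR))
ux=(BR-FR)/np.linalg.norm(BR-FR);ux2=np.cross((FL-FR)/np.linalg.norm(FL-FR),[0,0,1]);print("yaw",np.arctan2(ux[1],ux[0]),np.arctan2(ux2[1],ux2[0]))
print("side foot",s(266,368,0),s(485,362,0))
# foot white mask / cup masks
print("cup rim top",t(412,327,60), "L/R",t(354,327,60),t(470,327,60),"handle end",t(306,483,54),"root",t(376,382,54))
print("cup rim side",s(249,459,60),"handle end",s(85,390,54))
print("hood corners z?",[t(*p,252) for p in((70,297),(124,295),(66,220),(124,217))],"chute back",[t(*p,252)for p in((62,36),(113,34))])
print("side bottom view bystanders: garlic",t(15,443,25),"matches",t(95,525,14),"tin",t(345,120,72),"mug",t(475,195,85))
E
```

```text
foot [556.61490836 -86.59074465  10.        ] [ 559.80028529 -191.30592033   10.        ] [ 736.56762095 -184.31308531   10.        ] 104.76361316769248 176.90559826677418
yaw 0.03953892601101226 0.030410061708039192
side foot [ 557.97213971 -186.19219019    0.        ] [ 735.72029275 -173.71467515    0.        ]
cup rim top [ 554.08364033 -363.12543215   60.        ] L/R [ 554.17072677 -316.3307089    60.        ] [ 553.99659784 -409.8965356    60.        ] handle end [ 428.3109917  -277.36120056   54.        ] root [ 509.85460396 -334.20570187   54.        ]
cup rim side [ 552.62720892 -365.09366252   60.        ] handle end [ 430.03069767 -286.79352164   54.        ]
hood corners z? [array([ 563.68685155, -120.24472549,  252.        ]), array([ 564.95826262, -156.47144041,  252.        ]), array([ 615.53711836, -117.31047878,  252.        ]), array([ 617.47003207, -156.29960554,  252.        ])] chute back [array([ 740.30371285, -114.00600824,  252.        ]), array([ 741.55806627, -148.46242737,  252.        ])]
side bottom view bystanders: garlic [460.16121444 -35.45449131  25.        ] matches [ 391.281849   -100.55760328   14.        ] tin [ 719.95610978 -309.21783954   72.        ] mug [ 657.19726805 -411.63402306   85.        ]
```

The measurements agree with the given sizes:
- **Dispenser:** origin about (643,-135.6), yaw 0.038, outlet about (593,-137.5).
- **Cup:** centre (554,-363.5), yaw about -0.60, grip point (459,-298.5).

I'll travel above the handle and roll +0.136.

Call:
arm_command(
  steps=[0.0286,0.0361,0,0,0.0286,0.0361,0,0,0.0286,0.0361,0,0,0.0286,0.0361,0,0,0.0286,0.0361,0,0,0.0286,0.0361,0,0,0.0286,0.0361,0,0,0.0286,0.0361,0,0,0.0286,0.0361,0,0,0.0286,0.0361,0,0,0.0286,0.0361,0,0,0.0286,0.0361,0,0,0.0286,0.0361,0,0,0.0286,0.0361,0,0,0.0286,0.0361,0,0,0.0286,0.0361,0,0,0.0286,0.0361,0,0,0.0286,0.0361,0,0,0.0286,0.0361,0,0,0,0,0,0.136],
  grip=0.05,
)

```text
clock: 2.6
position: [458.6, -300.0, 229.9]
ee_rot: [0.954, -0.299, -0.001, 0.0]
contact_force: [-0.4, 0.3, -0.5]
gripper_width: 49.6
grasp_force: 0.0
```

Call:
arm_command(
  steps=[0,-0.0015,0.03,0,0,0,0.03,0,0,0,0.03,0,0,0,0.03,0,0,0,0.03,0,0,0,0.025,0,0,0,0.015,0,0,0,0.014,0,0,0,0,0],
)

```text
clock: 3.72
position: [459.1, -296.2, 26.6]
ee_rot: [0.955, -0.295, -0.001, -0.0]
contact_force: [0.4, -0.1, -0.8]
gripper_width: 49.7
grasp_force: 0.0
```

Call:
arm_command(
  steps=[0,0,0,0,0,0,0,0,0,0,0,0,0,0,0,0,0,0,0,0,0,0,0,0],
  grip=0,
)

```text
clock: 4.47
position: [459.9, -296.4, 27.8]
ee_rot: [0.955, -0.295, 0.0, 0.0]
contact_force: [-0.4, 2.1, 3.9]
gripper_width: 9.0
grasp_force: 61.6
```

```bash
python3 - <<'E'
from h import *
a=snap("top","pics/t1.png");b=snap("side","pics/s1.png")
a=cv2.resize(a[130:290,190:350],None,fx=3,fy=3);b=cv2.resize(b[190:310,190:310],None,fx=4,fy=4)
cv2.imwrite("pics/c1.png",cv2.cvtColor(np.hstack([a[:,:400],b[:,:400]]),cv2.COLOR_RGB2BGR))
E
```

```text
(no output)
```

View pics/c1.png

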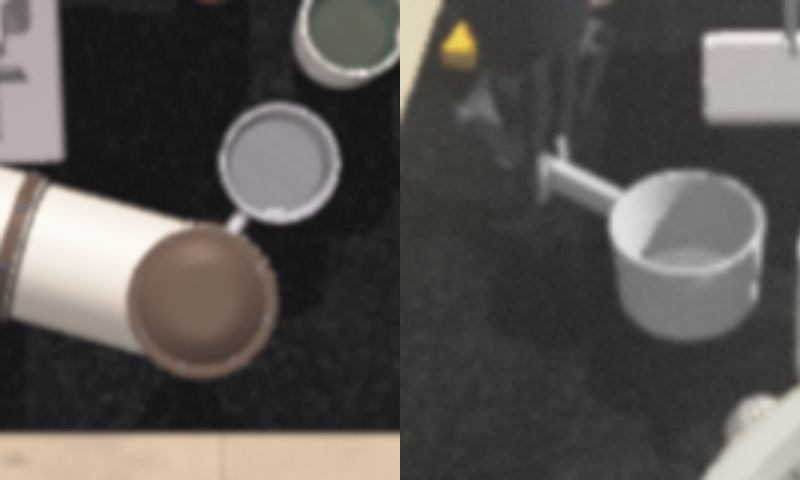

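The cup is pinched well: 9 mm opening, 61.6 N. I'll lift it, turn it to yaw 0.038, back off a little and move sideways in front of the outlet.

Call:
arm_command(
  steps=[0,0,-0.011,0,0,0,-0.011,0,0,0,-0.01,0,0,0,-0.01,0,0,0,0,0,0,0,0,0,0,0,0,-0.127,0,0,0,-0.127,0,0,0,-0.127,0,0,0,-0.128,0,0,0,-0.128,0,0,0,0],
)

```text
clock: 6.08
position: [459.2, -296.2, 68.8]
ee_rot: [1.0, 0.018, -0.001, -0.0]
contact_force: [0.4, 0.8, -2.0]
gripper_width: 9.1
grasp_force: 60.8
```

Call:
arm_command(
  steps=[-0.0106,0,0,0,-0.0106,0,0,0,0,-0.0154,0,0,0,-0.0154,0,0,0,-0.0154,0,0,0,-0.0154,0,0,0,-0.0154,0,0,0,-0.0154,0,0,0,-0.0154,0,0,0,-0.0154,0,0,0,-0.0154,0,0,0,-0.0154,0,0,0,0,0,0,0,0,0,0],
)

```text
clock: 7.82
position: [432.8, -143.1, 69.3]
ee_rot: [1.0, 0.019, 0.0, 0.0]
contact_force: [0.2, -0.0, -1.6]
gripper_width: 8.6
grasp_force: 60.9
```

```bash
python3 - <<'E'
from h import *
a=snap("top","pics/t2.png");b=snap("side","pics/s2.png")
a=cv2.resize(a[90:225,130:230],None,fx=4,fy=4);b=cv2.resize(b[120:255,210:310],None,fx=4,fy=4)
cv2.imwrite("pics/c2.png",cv2.cvtColor(np.hstack([a,b]),cv2.COLOR_RGB2BGR))
s=read_state();print(s["position"],s["ee_rot"],s["clock"])
E
```

```text
[ 432.71815959 -143.43095626   69.29674057] [9.99831280e-01 1.83687683e-02 1.94234691e-05 1.77750333e-05] 7.925
```

View pics/c2.png

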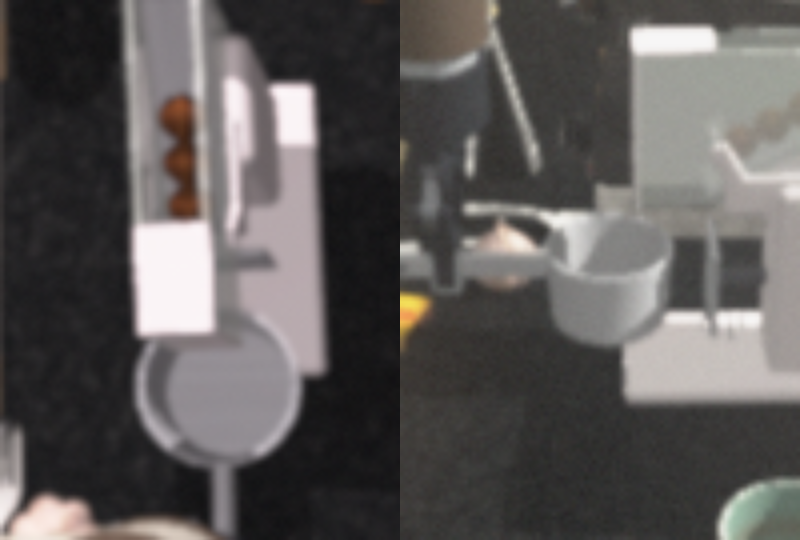

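The cup hangs upright in front of the paddle. In the top crop the rim is centred at about (219,385), and in the side crop at about (608,245). I'll check the lateral alignment and height.

```bash
python3 - <<'E'
from h import *
T=lambda u,v,z:onz("top",130+u/4-.4,90+v/4-.4,z)
S=lambda u,v:ray("side",210+(u-400)/4-.4,120+v/4-.4)
print("rim",T(219,385,102),"handle",T(226,500,93))
print("hood front edge z252",T(134,335,252),T(215,331,252),"hood back",T(132,228,252),T(212,221,252))
print("foot FR",T(327,376,10),"BR",T(312,83,10))
# side: intersect with vertical plane y=-139
def ony(u,v,y):
    o,d=S(u,v);return o+d*(y-o[1])/d[1]
print("rim side mid",ony(608,245,-139),"cup bottom near",ony(608,345,-180),"handle",ony(510,262,-143.5))
print("paddle face edge bottom/top near side y-164",ony(708,330,-166),ony(708,218,-166))
E
```

```text
rim [ 548.96068768 -138.76360768  102.        ] handle [ 485.25168435 -141.67537011   93.        ]
hood front edge z252 [ 564.7647225  -118.01818534  252.        ] [ 566.60212288 -156.73608336  252.        ] hood back [ 616.10165599 -116.81345628  252.        ] [ 619.37707029 -155.12696852  252.        ]
foot FR [ 559.28027339 -191.47744954   10.        ] BR [ 736.69954236 -182.20334681   10.        ]
rim side mid [ 545.7006037  -139.          100.75184042] cup bottom near [ 546.62945868 -180.           44.01376216] handle [ 476.58320382 -143.5          88.73748855]
paddle face edge bottom/top near side y-164 [ 616.37539451 -166.           48.17557847] [ 614.08271253 -166.          138.65370462]
```

The alignment is good: y error under 1 mm, rim at z of about 102. About 44 mm remain to the 20 mm point, with contact expected at about 24 mm. I'll advance to light contact to calibrate with the force.

Call:
arm_command(
  steps=[0.006,0,0,0,0.006,0,0,0,0.005,0,0,0,0.003,0,0,0,0,0,0,0,0,0,0,0],
)

```text
clock: 8.68
position: [452.4, -142.5, 69.2]
ee_rot: [1.0, 0.019, -0.0, -0.0]
contact_force: [-0.6, 0.6, -1.1]
gripper_width: 8.8
grasp_force: 60.9
```

Call:
arm_command(
  steps=[0.003,0,0,0,0.003,0,0,0,0.002,0,0,0,0,0,0,0,0,0,0,0,0,0,0,0],
)

```text
clock: 9.43
position: [460.1, -142.2, 69.1]
ee_rot: [1.0, 0.019, -0.001, -0.0]
contact_force: [-3.8, 0.3, -1.1]
gripper_width: 9.1
grasp_force: 60.9
```

```bash
python3 - <<'E'
from h import *
f=[];p=[]
for i in range(5):
    b=get_image("side"); s=read_state();f.append(s["contact_force"]);p.append(s["position"])
print(np.mean(f,0),np.std(f,0),np.mean(p,0))
E
```

```text
[-3.14032003 -0.17379717 -0.59882081] [0.39715192 0.24683531 0.34601515] [ 460.25008171 -142.18862482   69.19937419]
```

The paddle is about 4-5 mm in (3.1 N). I'll push a further 15 mm, smoothly.

Call:
arm_command(
  steps=[0.004,0,0,0,0.004,0,0,0,0.004,0,0,0,0.003,0,0,0,0,0,0,0,0,0,0,0,0,0,0,0,0,0,0,0,0,0,0,0,0,0,0,0],
)

```text
clock: 10.92
position: [475.2, -141.6, 69.1]
ee_rot: [1.0, 0.019, -0.0, -0.0]
contact_force: [-5.3, -0.2, -3.5]
gripper_width: 8.7
grasp_force: 60.5
```

```bash
python3 - <<'E'
from h import *
a=snap("top","pics/t3.png");b=snap("side","pics/s3.png")
f=[];p=[]
for i in range(5):
    get_image("side"); s=read_state();f.append(s["contact_force"]);p.append(s["position"])
print(np.mean(f,0),np.mean(p,0))
a=cv2.resize(a[75:210,140:220],None,fx=4,fy=4);b=cv2.resize(b[120:228,250:340],None,fx=5,fy=5)
cv2.imwrite("pics/c3.png",cv2.cvtColor(np.hstack([a,b]),cv2.COLOR_RGB2BGR))
E
```

```text
[-4.80822858 -0.2067446  -3.66431222] [ 475.32658163 -141.6227447    69.16170553]
```

View pics/c3.png

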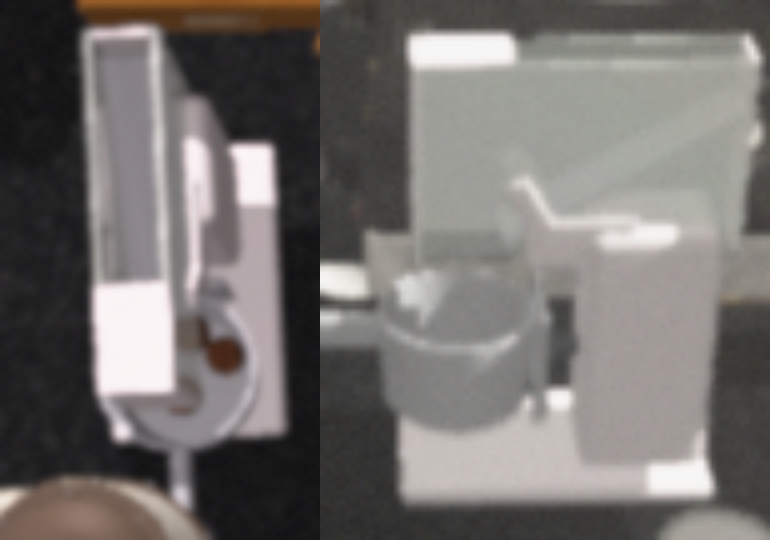

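The chute is empty and nuts are visible in the cup at crop (222,355), (190,335) and (183,400). The force looks a little low for 20 mm, so I'll compare the pointer with the ribs before and after.

```bash
python3 - <<'E'
import cv2,numpy as np
g=lambda f,y0,y1,x0,x1,k:cv2.resize(cv2.imread(f)[y0:y1,x0:x1],None,fx=k,fy=k,interpolation=cv2.INTER_CUBIC)
A=np.hstack([g("pics/s2.png",165,210,275,315,10),g("pics/s3.png",165,210,275,315,10)])
cv2.imwrite("pics/c4.png",A)
E
```

```text
(no output)
```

View pics/c4.png

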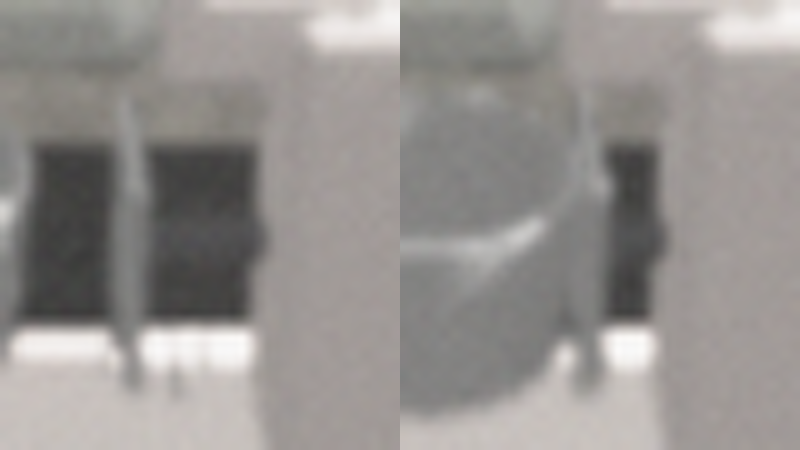

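The paddle image moved 5.6-5.8 px, which is about 16.5 mm. Kinematics say about 18 mm. I'll push 2.5 mm more and then hold.

Call:
arm_command(
  steps=[0.0013,0,0,0,0.0012,0,0,0,0,0,0,0,0,0,0,0,0,0,0,0,0,0,0,0,0,0,0,0,0,0,0,0,0,0,0,0,0,0,0,0,0,0,0,0,0,0,0,0,0,0,0,0,0,0,0,0,0,0,0,0,0,0,0,0,0,0,0,0,0,0,0,0,0,0,0,0,0,0,0,0],
)

```text
clock: 13.78
position: [477.6, -141.5, 69.1]
ee_rot: [1.0, 0.019, -0.001, -0.0]
contact_force: [-5.8, -0.3, -3.4]
gripper_width: 9.0
grasp_force: 60.5
```

```bash
python3 - <<'E'
from h import *
a=snap("top","pics/t5.png");b=snap("side","pics/s5.png")
f=[];p=[]
for i in range(8):
    get_image("side"); s=read_state();f.append(s["contact_force"]);p.append(s["position"])
print(np.mean(f,0),np.mean(p,0),s["clock"])
# paddle shift s2->s5 : subpixel by template matching of the paddle's rear edge against rear dark gap, rows 183-196
for n in("s2","s3","s5"):
    g=cv2.imread(f"pics/{n}.png",0)[182:195,280:305].mean(0);d=np.diff(g);print(n,np.round(g).astype(int).tolist())
a=cv2.resize(a[150:200,155:210],None,fx=7,fy=7,interpolation=cv2.INTER_CUBIC);b=cv2.resize(b[165:215,260:315],None,fx=7,fy=7,interpolation=cv2.INTER_CUBIC)
cv2.imwrite("pics/c5.png",cv2.cvtColor(np.hstack([a,b]),cv2.COLOR_RGB2BGR))
E
```

```text
[-5.73265416 -0.36125537 -3.3437611 ] [ 477.58094478 -141.51037296   69.11497699] 14.275
s2 [65, 65, 65, 64, 65, 76, 106, 126, 128, 112, 85, 73, 72, 72, 72, 73, 72, 72, 72, 78, 104, 135, 149, 152, 152]
s3 [141, 143, 145, 145, 145, 143, 143, 143, 139, 134, 130, 129, 132, 132, 131, 117, 87, 74, 72, 79, 103, 135, 150, 150, 153]
s5 [137, 141, 143, 144, 144, 141, 141, 142, 141, 140, 132, 129, 130, 132, 131, 128, 106, 82, 72, 79, 104, 135, 150, 151, 152]
```

View pics/c5.png

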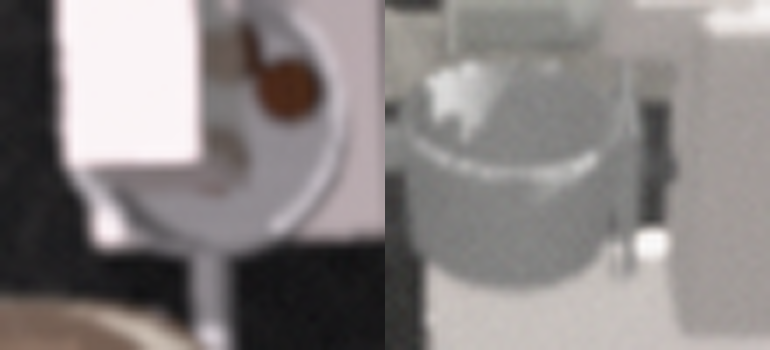

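The paddle is about 19 mm in: 6.8 px of image travel and 5.7 N agree. The chute is empty, the nuts are in the cup, and it has held for more than 2.5 s. I'm handing in.

```bash
python3 -c "
from bench import *
print(job_done())"
```

```text
the job is handed in; nothing more can be done
None
```

The job is handed in: the cup is in the gripper, about 42 mm off the worktop, pressing the paddle about 19 mm in, held for over 2.5 s. The chute is empty and the nuts appear to be in the cup, though the hood partly hides two of them; the hand-in returned no verdict.

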